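# Pin the side-core slide of a mould half

## Task

Lock the mould's side-core slide with the locating pin: lift the pin out of its wooden tray, stand it nose down in the bush on top of the slide and let go of it there, its nose resting on the plate below. Then take it again by the end that stands out and with it push the slide back, the nose riding over the hidden plate, until the pin drops into the blind hole; leave it upright and fully home. Do not knock over or shift the spray can, hammer or eyebolt.

Things in the scene. Friction and masses are not known exactly. Their poses are not given: they have to be found in the camera images.
- pin_mid (a point): Locating pin: steel bar 16 mm in diameter, 124 mm long over all, with a black cylindrical knob (24 mm diameter, 24 mm long) at one end; about 0.17 kg, balanced 5 mm from here towards the tip. Point: on the axis half-way along; x runs from tip to knob. Starts lying level in the tray, axis 48 mm above the bench, tip to the robot's left, knob sunk in the tray, middle of the shank free.
- pin_tip (a point): The end of the pin's nose, on its axis, 62 mm from pin_mid; axes as for pin_mid. Measured from this tip the nose is tapered over 14 mm from a 7 mm flat, the bare shank runs to 100 mm and the knob from 100 to 124 mm.
- tray: Routed hardwood tray for the pin, fixed, 145 x 110 x 54 mm. Origin on the bench under the middle of the pin; x runs from the tip end to the knob end, z up. A finger cut-out goes right across it from x = -28 to +30 mm, its floor 38 mm below the pin's axis; the wood stands 2 mm above the pin's axis beside the cut-out and 6 mm above it beside the knob (x = 36 mm on).
- mould: Mould half, fixed, 300 x 200 mm, steel with bronze gibs. Origin under its centre on the bench; x along the slide's travel, positive to the rear (push the slide this way). Guideway floor: flat steel wear plate, 60 mm above the bench. Under the slide on its centre line, hidden: one unmarked blind hole, 18 mm diameter, 30 mm deep, below the bush when the slide is 45 to 75 mm from its front stop.
- slide (a joint): Travel of the side-core slide to the rear, m: 0 at its front stop by the cavity block, at most 0.085; starts between 0 and 0.015. It stays where it is left and takes about 3 N to move. The slide is a steel block 130 mm long along the travel, 66 mm wide, its top 102 mm above the bench. The travel at which the hole is met differs every time: find it by feel.
- bush (a point): Centre of the mouth of the collared bush in the slide's top, 107 mm above the bench; moves with the slide. Collar 34 mm across, mouth 20 mm, then an upright 18 mm bore right through to the wear plate, 47 mm below this point. Standing in it on the wear plate the pin's top is 77 mm above the bush; home on the bottom of the blind hole, 47 mm.
- spray_can: Bystander: spray can, 54 mm diameter, about 165 mm tall, standing; origin under its centre.
- hammer: Bystander: hammer lying on the bench, 250 mm long, wooden handle; origin under its middle.
- eyebolt: Bystander: lifting eyebolt standing on its collar, 83 mm tall; origin under its centre.
Not all that is in view belongs to the job. Leave any red look-alike of the part that bears pin_mid alone.

How it is judged (in metres and radians):
On the way, in this order (a step that is already met when the one before it is completed fails the run):
1. the pin stands in the bush, nose on the wear plate, let go (horizontal distance between pin_tip and bush below 0.006 m and z of pin_tip in the frame of mould between 0.052 and 0.064 m and angle between pin_mid's own x axis and vertical below 0.15 rad and contact force between the fingers and pin below 0.2 N), for 0.2 s.
2. the slide is pushed back with the pin in the fingers, its nose riding on the wear plate (value of joint slide above 0.025 m and z of pin_tip in the frame of mould between 0.05 and 0.066 m and horizontal distance between pin_tip and bush below 0.008 m and contact force between the fingers and pin above 0.5 N), for 0.05 s.
At the end, for the whole second after the job is handed in: The pin stands upright (within about 4 degrees) through the slide's bush, tip within 4 mm of the bush's axis and no more than 3 mm off the bottom of the blind hole, so that the slide is pinned more than 40 mm back from its front stop; the pin is let go and at rest (z of pin_tip in the frame of mould below 0.033 m and horizontal distance between pin_tip and bush below 0.004 m and angle between pin_mid's own x axis and vertical below 0.08 rad and value of joint slide above 0.04 m and contact force between the fingers and pin below 0.2 N and linear speed of pin below 0.02 m/s); the robot touches nothing.
It fails at once if the spray can, hammer or eyebolt is shifted by more than 30 mm or tipped (distance of any of spray_can, hammer, eyebolt from where it was at the start of the episode above 0.03 m or angle between any of spray_can, eyebolt's own z axis and vertical above 0.5 rad).
It also fails if it takes over 69 s, if anything falls off the work surface, if the arm or the gripper's body presses on something with over 40 N, if the wrist force passes 120 N, or if a joint passes its speed limit or range.

## Robot

A 6-joint arm with a two-finger parallel gripper is mounted at the origin on the work surface. World frame = base frame: x ahead of the robot, y to its left, z up, the work surface at z = 0. Lengths are in mm, angles in rad, forces in N, time in s.
With the tool pointing down it reaches from about 275 to 1000 mm from the base axis. Payload 8.4 kg.
Tool frame: the origin (TCP) lies midway between the tips of the shut fingers; the grasp point (between the pads) lies 19 mm behind it; z points along the fingers, y is the line along which they close (so a half turn about z gives the same grasp; the last joint's range is limited). The gripper opens to 85 mm and grips with 20 to 120 N. Pads are 22 mm wide; open, the fingers measure 114 mm over their backs; the gripper's body (76 mm by 85 mm) begins 54 mm behind the grasp point. The pads swing forward as they close: fully open they stand 13 mm farther back than shut.
Start: joints at [1.192, 0.353, 1.633, -0, 1.155, -0.002], TCP at [229.965, 581.157, 231.281] pointing down, gripper open.
Joint ranges: [-2.63, 2.63], [-0.92, 2.1], [0.06, 2.66], [-1.3, 4.44], [0, 2.69], [-3.02, 3.02]. Speed limits (rad/s): [2.22, 2.22, 2.79, 3.14, 3.14, 3.14].

## Interface

Orientations are given as [roll, pitch, yaw] about the fixed x, y, z axes, in that order (R = Rz(yaw) Ry(pitch) Rx(roll)).
In Python, from rig import monitor, imaging, r gives the robot as it stands.
- The arm moves only by the tool drive_tool, never from a script. Its argument "plan" is a list of rows, each an object of numbers: "x", "y", "z": the shift along the tool's x, y, z in units of 50 mm (1.0 is 50 mm); "ax", "ay", "az": the turn, a rotation vector about the tool's x, y, z in units of 6 degrees (1.0 is 6 degrees); "hand": the finger opening in mm, from 0 to 85.4. In form: [{"x": .., "y": .., "z": .., "ax": .., "ay": .., "az": .., "hand": ..}, ...]. A call has 1 to 8 rows; each row is the pose to reach, as a shift and turn from the pose commanded when the call began, along the tool's axes at that moment; what a row does not reach only later rows make up. A row lasts 1/10 s, in which the tool goes at most 50 mm and 8.59 degrees, less where a joint would pass 70% of its speed; a pose out of reach is approached as far as the arm can. A call with a gripper value outside its range is refused whole. The fingers move at their own pace and stop on an object; "grip_force" is the grip in N (left out, the last holds). Time passes only in rows, so rows that repeat a pose let the fingers close. It gives the time, the measured TCP pose, the force, the opening and the grip force at its end, in the units of the state.
- monitor.sense(): the state, without advancing time (a new reading comes with each control period).
- imaging.grab_frame(name): name is "scene" or "side" or "wrist"; returns the picture (400x640x3 uint8, red, green, blue); there is no depth.
- imaging.camera_info(name): a dict with "mtx" (3x3 intrinsics, pixels), "dist" ([k1, k2, p1, p2, k3] as OpenCV has them; the pictures are not rectified), "R" (3x3) and "t" (3): a world point X has camera coordinates R X + t. Camera axes: x right, y down, z forward; pixel columns grow to the right and rows downward; lengths in mm; the calibration is good to about 2 mm. A picture is of the moment at which its call begins: read the wrist's pose just before it. camera_info takes no time and is no camera call; for the wrist camera it gives the pose at the moment of the call.
- r.sign_off(): hands the job in; it is judged then, once.
The state is a dict: "clock": time; "qpos": joint angles; "qvel": joint speeds; "joint_efforts": joint torques, N m; "eef_pos": TCP position; "tcp_rot": TCP orientation; "contact_force": force on the tool from outside, world axes, zero at the start; "wrist_torque": the same for the moment, N m; "opening": opening from 0.0 (shut) to 1.0 (fully open); "grasp_force": force on a finger pad.
Only numpy, scipy, OpenCV 4.12 (cv2) and the standard library are available. Lean on these libraries where they do the work, as an engineer would, in place of code of your own. Each camera call takes 0.05 s, during which the arm holds its last target. There are 200 camera calls.

## Working session

There is one attempt and no reset: what is moved stays moved. The work goes in short steps, Python scripts to look and compute and a tool call to move; the robot and the scene stay as the last step left them, time stands still between calls to the robot, and variables do not carry over. Pictures are saved under pics/ and viewed, at most 10 in all, crops included, and the job is handed in when it is done.

Besides the shell and the picture viewer there is one more tool, called after "Request:" by a JSON object that holds its "fn" and its "kwargs". drive_tool: Moves the arm, as the interface text tells. Its arguments: {"type":"object","properties":{"plan":{"type":"array","items":{"type":"object","properties":{"x":{"type":"number"},"y":{"type":"number"},"z":{"type":"number"},"ax":{"type":"number"},"ay":{"type":"number"},"az":{"type":"number"},"hand":{"type":"number"}}}},"grip_force":{"type":"number"}},"required":["plan"]}

```bash
ls; mkdir -p pics
python3 - <<'E'
from rig import monitor, imaging, r
import cv2
s=monitor.sense();print(s)
for n in ("scene","side"):
    im=imaging.grab_frame(n);cv2.imwrite(f"pics/{n}0.png",im[:,:,::-1])
    c=imaging.camera_info(n);print(n,c)
E
```

```text
pics
{'clock': 0.0, 'qpos': array([ 1.19160791e+00,  3.53650993e-01,  1.63416035e+00,  3.06443443e-05,
        1.15519187e+00, -2.42233486e-03]), 'qvel': array([ 0.0002214 ,  0.00089347, -0.00208119, -0.00066996,  0.00046386,
       -0.00164424]), 'joint_efforts': array([ 4.04436596e-04, -6.05236602e+01, -3.42067981e+01, -1.09320201e-04,
        8.98338330e-03,  1.61349931e-05]), 'eef_pos': array([229.77002662, 580.70601644, 230.54868596]), 'tcp_rot': array([-3.14018216e+00, -3.14349632e-05,  2.76481416e+00]), 'contact_force': array([-0.19075625,  0.47398999,  0.13609746]), 'wrist_torque': array([-0.03814725,  0.00175349,  0.0230967 ]), 'grasp_force': 0.0, 'opening': 0.998943164427128}
scene {'mtx': array([[488.5949704 ,   0.        , 314.53381748],
       [  0.        , 488.5949704 , 196.05319603],
       [  0.        ,   0.        ,   1.        ]]), 'dist': array([0.04235333, 0.        , 0.        , 0.        , 0.        ]), 'R': array([[ 0.49682853,  0.86773286, -0.01418069],
       [ 0.63773589, -0.3761265 , -0.6721769 ],
       [-0.58860372,  0.32491313, -0.74025476]]), 't': array([-160.54438737, -323.38050256, 1646.22557772])}
side {'mtx': array([[495.88019001,   0.        , 312.28658432],
       [  0.        , 495.88019001, 193.66383924],
       [  0.        ,   0.        ,   1.        ]]), 'dist': array([-0.05993488,  0.        ,  0.        ,  0.        ,  0.        ]), 'R': array([[ 0.89883072, -0.43778575, -0.02114193],
       [-0.33228065, -0.64917188, -0.68422616],
       [ 0.28581972,  0.62202854, -0.72896336]]), 't': array([-517.61941926,  163.58314322, 1453.87590454])}
```

View pics/scene0.png

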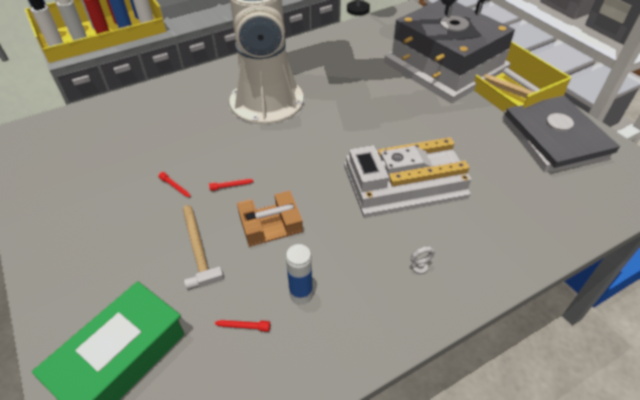

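View pics/side0.png

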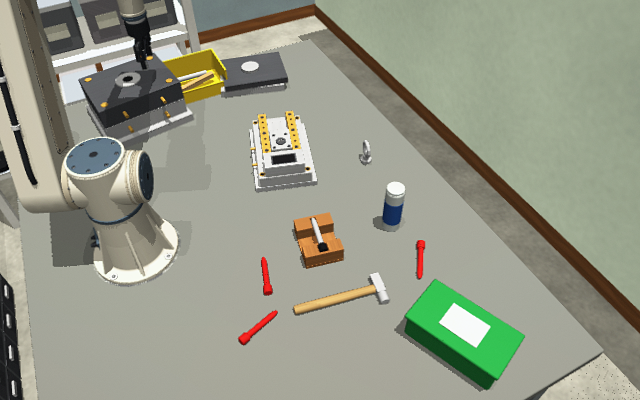

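Scene picture: the pin lies in the brown tray at about (268,212), black knob at (250,214). Red look-alikes lie at (175,184), (231,184) and (243,325). The bush is at about (400,157). In the side view the pin is at (317,232), knob at (322,247), bush at (281,141). The steel pin in the tray is my choice, and I'll check it in one close crop.

```bash
cat > h.py <<'E'
import numpy as np, cv2
from rig import monitor, imaging, r
from scipy.spatial.transform import Rotation as Ro
def ray(c,uv):
    p=cv2.undistortPoints(np.array([[uv]],float),c["mtx"],c["dist"])[0,0]
    R,t=np.array(c["R"]),np.array(c["t"]); return -R.T@t, R.T@np.array([*p,1.])
def onz(c,uv,z):
    o,d=ray(c,uv); return o+d*(z-o[2])/d[2]
def tri(c1,u1,c2,u2):
    o1,d1=ray(c1,u1);o2,d2=ray(c2,u2)
    k=np.linalg.lstsq(np.c_[d1,-d2],o2-o1,rcond=None)[0]
    a,b=o1+k[0]*d1,o2+k[1]*d2; return (a+b)/2,np.linalg.norm(a-b)
def totool(P,s=None):  # world target TCP -> row units
    s=s or monitor.sense(); return Ro.from_euler("xyz",s["tcp_rot"]).inv().apply(np.array(P)-s["eef_pos"])/50
E
python3 - <<'E'
from h import *
a=cv2.imread("pics/scene0.png");b=cv2.imread("pics/side0.png")
f=lambda im,x,y,w,h:cv2.resize(im[y:y+h,x:x+w],(400,300),interpolation=cv2.INTER_CUBIC)
cv2.imwrite("pics/crop0.png",np.vstack([np.hstack([f(a,230,185,80,60),f(a,340,130,140,105)]),np.hstack([f(b,280,205,80,60),f(b,230,105,120,90)])]))
C=imaging.camera_info("scene");D=imaging.camera_info("side")
print("bush",tri(C,(400,157),D,(281,141)),onz(C,(400,157),107),onz(D,(281,141),107))
print("knob",tri(C,(250,214),D,(322,247)),onz(C,(250,214),48),onz(D,(322,247),48))
print("mid",onz(C,(268,212),48),onz(D,(317,232),48))
for n,u in dict(can=(299,293),ham=(197,235),eye=(421,270)).items(): print(n,onz(C,u,0))
E
```

```text
bush (array([533.2199197 , 143.49808399,  97.94635983]), np.float64(2.5941589445198163)) [539.49876639 138.40215269 107.        ] [529.48015117 131.68313271 107.        ]
knob (array([ 473.28903995, -274.04762755,   52.83888087]), np.float64(1.2674750736767335)) [ 468.85529314 -272.19719645   48.        ] [ 474.99492026 -271.49912077   48.        ]
mid [ 486.14888048 -229.67771935   48.        ] [ 486.34441759 -217.05260594   48.        ]
can [ 7.07903425e+02 -2.62158059e+02 -1.13686838e-13]
ham [ 424.35078709 -407.43295666    0.        ]
eye [800.36023709  22.84427029   0.        ]
```

View pics/crop0.png

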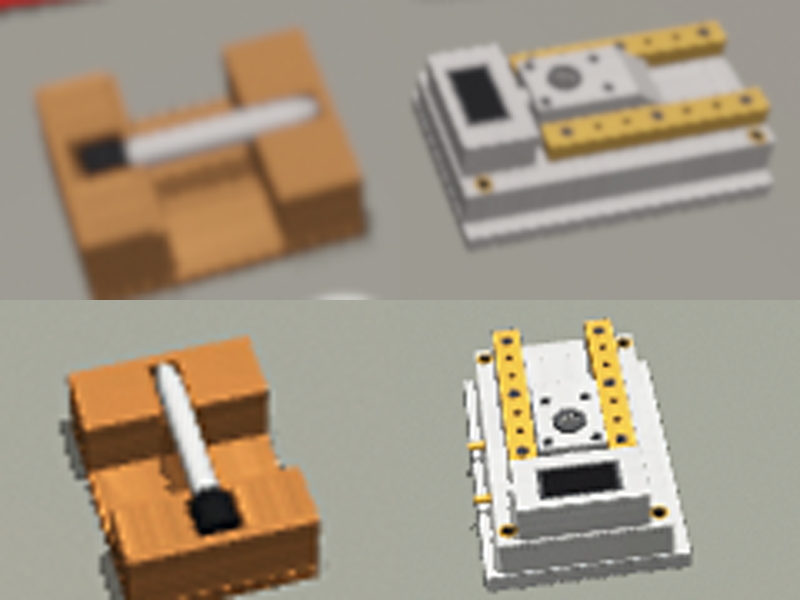

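The crop confirms the choice: a steel shank with a black knob in the tray. In full-picture pixels, scene knob is about (250.6,216) and tip (292,206); side knob about (323,247), tip (313,218). Bush: scene (397.5,157.5), side (281,141). Mould front (cavity block) points to -y.

Run:
```python
from h import *
C=imaging.camera_info("scene");D=imaging.camera_info("side")
for n,u,v,z in (("bush",(397.5,157.5),(281,141),107),("knob",(250.6,216),(323,247.4),50),("tip",(292.4,206),(313,218.4),50)):
    print(n,tri(C,u,D,v),onz(C,u,z),onz(D,v,z))
s=monitor.sense();print(totool((480,-228,330),s),s["tcp_rot"])
W=imaging.camera_info("wrist");c=-W["R"].T@W["t"];Rt=Ro.from_euler("xyz",s["tcp_rot"])
print("cam in tool",Rt.inv().apply(c-s["eef_pos"]),"axis",Rt.inv().apply(W["R"][2]),W["mtx"][0,0])
```

```text
bush (array([531.95851418, 137.25816447, 100.72459237]), np.float64(1.81213417146701)) [537.69551379 131.61037494 107.        ] [529.48015117 131.68313271 107.        ]
knob (array([ 476.55010287, -274.17383861,   48.78412745]), np.float64(0.6353184788249578)) [ 477.33027991 -274.18272333   50.        ] [ 476.18973724 -275.35795868   50.        ]
tip (array([ 498.91224706, -165.61345919,   47.10561994]), np.float64(0.7320685139120063)) [ 501.46533792 -167.04658926   50.        ] [ 497.85043972 -167.40540409   50.        ]
[-10.60387765 -13.20196976  -1.97046106] [-3.14035690e+00  2.86302948e-05  2.76481596e+00]
cam in tool [  72.02994931   -0.24830723 -140.50533199] axis [-2.82086555e-01 -4.23146689e-04  9.59388866e-01] 337.54889076198714
```

Request:
{"fn": "drive_tool", "kwargs": {"plan": [{"x":-0.7,"y":-0.7,"z":-0.8,"az":1.3},{"x":-1.5,"y":-1.6,"z":-1.6,"az":2.7},{"x":-2.2,"y":-2.5,"z":-2,"az":4},{"x":-3,"y":-3.4,"z":-2,"az":5.3},{"x":-3.7,"y":-4.3,"z":-2,"az":6.6},{"x":-4.4,"y":-5.2,"z":-2,"az":8},{"x":-5.1,"y":-6.1,"z":-2,"az":9.3},{"x":-5.8,"y":-7,"z":-2,"az":10.6}]}}

```text
invalid input
```

Run:
```python
from h import *
s=monitor.sense();print(s["eef_pos"],s["tcp_rot"],totool((475,-245,300),s),np.degrees(s["tcp_rot"][2]-1.367)/6)
```

```text
[229.82087182 580.75309558 230.64612325] [-3.14035690e+00  2.86302948e-05  2.76481596e+00] [-10.63596949 -13.55417139  -1.37002445] 13.348159189208038
```

Request:
{"fn": "drive_tool", "kwargs": {"plan": [{"x":-0.7,"y":-0.7,"z":-0.8,"ax":0.0,"ay":0.0,"az":1.3,"hand":85},{"x":-1.5,"y":-1.6,"z":-1.6,"ax":0.0,"ay":0.0,"az":2.7,"hand":85},{"x":-2.2,"y":-2.5,"z":-2,"ax":0.0,"ay":0.0,"az":4,"hand":85},{"x":-3,"y":-3.4,"z":-2,"ax":0.0,"ay":0.0,"az":5.3,"hand":85},{"x":-3.7,"y":-4.3,"z":-2,"ax":0.0,"ay":0.0,"az":6.6,"hand":85},{"x":-4.4,"y":-5.2,"z":-2,"ax":0.0,"ay":0.0,"az":8,"hand":85},{"x":-5.1,"y":-6.1,"z":-2,"ax":0.0,"ay":0.0,"az":9.3,"hand":85},{"x":-5.8,"y":-7,"z":-2,"ax":0.0,"ay":0.0,"az":10.6,"hand":85}], "grip_force": 40}}

```text
clock: 0.9
eef_pos: [347.9, 224.3, 330.2]
tcp_rot: [3.141, -0.0, 1.65]
contact_force: [1.7, -0.8, 1.1]
opening: 0.993
grasp_force: 0.0
```

Run:
```python
from h import *
s=monitor.sense();print(s["eef_pos"],s["tcp_rot"],totool((475,-245,300),s),np.degrees(s["tcp_rot"][2]-1.367)/6)
```

```text
[347.93206409 224.30993299 330.20476191] [ 3.14121731e+00 -2.40970162e-05  1.64976063e+00] [-9.55743338  1.79280831  0.6045379 ] 2.7001650864291147
```

Request:
{"fn": "drive_tool", "kwargs": {"plan": [{"x":-1.0,"y":0.2,"z":0.1,"ax":0,"ay":0,"az":0.4,"hand":85},{"x":-2.0,"y":0.4,"z":0.3,"ax":0,"ay":0,"az":0.8,"hand":85},{"x":-3.0,"y":0.7,"z":0.6,"ax":0,"ay":0,"az":1.2,"hand":85},{"x":-4.0,"y":1.0,"z":0.9,"ax":0,"ay":0,"az":1.6,"hand":85},{"x":-5.0,"y":1.3,"z":1.2,"ax":0,"ay":0,"az":2.0,"hand":85},{"x":-6.0,"y":1.6,"z":1.5,"ax":0,"ay":0,"az":2.4,"hand":85},{"x":-7.0,"y":1.9,"z":1.8,"ax":0,"ay":0,"az":2.7,"hand":85},{"x":-7.0,"y":1.9,"z":2.0,"ax":0,"ay":0,"az":2.7,"hand":85}]}}

```text
clock: 1.7
eef_pos: [473.1, -118.0, 229.8]
tcp_rot: [3.14, 0.001, 1.369]
contact_force: [1.2, 1.5, 0.1]
opening: 0.992
grasp_force: 0.0
```

Run:
```python
from h import *
s=monitor.sense();print(s["eef_pos"],s["tcp_rot"],totool((490,-206,220),s),np.degrees(s["tcp_rot"][2]-1.367)/6)
```

```text
[ 473.08655939 -117.98122992  229.75506736] [3.14020925e+00 6.93076041e-04 1.36882224e+00] [-1.65659774  0.68425828  0.19719634] 0.017401084207307415
```

Request:
{"fn": "drive_tool", "kwargs": {"plan": [{"x":-0.8,"y":0.3,"z":0.1,"ax":0,"ay":0,"az":0,"hand":85},{"x":-1.6,"y":0.65,"z":0.2,"ax":0,"ay":0,"az":0,"hand":85},{"x":-1.6,"y":0.65,"z":0.2,"ax":0,"ay":0,"az":0,"hand":85},{"x":-1.6,"y":0.65,"z":0.2,"ax":0,"ay":0,"az":0,"hand":85}]}}

```text
clock: 2.1
eef_pos: [487.6, -200.0, 219.5]
tcp_rot: [-3.14, -0.001, 1.37]
contact_force: [-0.4, -0.1, 0.1]
opening: 0.99
grasp_force: 0.0
```

Run:
```python
from h import *
s=monitor.sense();W=imaging.camera_info("wrist");im=imaging.grab_frame("wrist")
cv2.imwrite("pics/w1.png",im[:,:,::-1]);np.save("w1.npy",dict(W=W,s=s),allow_pickle=True);print(s["eef_pos"],s["tcp_rot"])
```

```text
[ 487.56193526 -200.01062718  219.49234091] [-3.14011441e+00 -5.07578287e-04  1.36986370e+00]
```

View pics/w1.png

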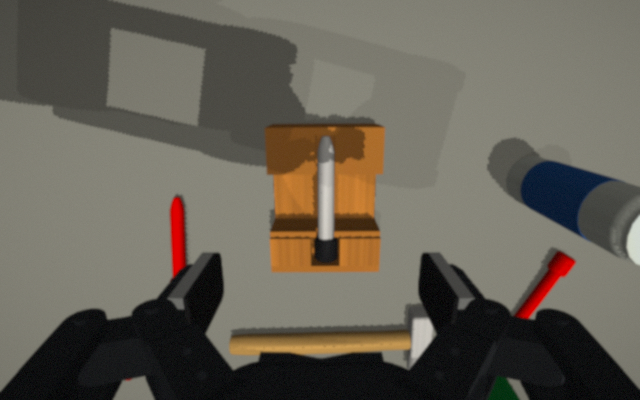

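Wrist picture: the pin lies straight along the column, tip at about (325.5,136) and shank/knob junction at (326,240). The can is at upper right, with the hammer beyond the knob.

Run:
```python
from h import *
d=np.load("w1.npy",allow_pickle=True).item();W=d["W"];s=d["s"]
im=cv2.imread("pics/w1.png")
g=im.astype(int);
# shank centre by bright grey columns
for v in (150,170,190,210,225):
    row=g[v,300:350];m=(row.min(1)>110);x=np.where(m)[0]+300;print(v,x.min() if len(x) else None,x.max() if len(x) else None,end="; ")
t=onz(W,(325.5,136),48);j=onz(W,(326,240),50);k=onz(W,(325.5,252),58)
print("\n",t,j,k,np.linalg.norm((t-j)[:2]))
u=(t-j)[:2];u/=np.linalg.norm(u);print("yaw",np.arctan2(u[1],u[0]),"mid",t[:2]-62*u)
```

```text
150 328 332; 170 319 333; 190 319 333; 210 319 333; 225 319 332; 
 [ 498.91097017 -163.72521837   48.        ] [ 479.34462324 -264.22870208   50.        ] [ 476.94747154 -273.21616631   58.        ] 102.39039100574391
yaw 1.3785181942167755 mid [ 487.06304677 -224.58264775]
```

Request:
{"fn": "drive_tool", "kwargs": {"plan": [{"x":-0.3,"y":0.0,"z":0.4,"ax":0,"ay":1.3,"az":0,"hand":60},{"x":-0.6,"y":0.05,"z":0.8,"ax":0,"ay":2.6,"az":0,"hand":60},{"x":-0.9,"y":0.09,"z":1.3,"ax":0,"ay":3.9,"az":0,"hand":60},{"x":-1.1,"y":0.09,"z":1.8,"ax":0,"ay":5.2,"az":0,"hand":60},{"x":-1.31,"y":0.09,"z":2.3,"ax":0,"ay":6.667,"az":0,"hand":60},{"x":-1.31,"y":0.09,"z":2.65,"ax":0,"ay":6.667,"az":0,"hand":60},{"x":-1.31,"y":0.09,"z":2.65,"ax":0,"ay":6.667,"az":0,"hand":60},{"x":-1.31,"y":0.09,"z":2.65,"ax":0,"ay":6.667,"az":0,"hand":60}]}}

```text
clock: 2.95
eef_pos: [480.0, -263.2, 88.7]
tcp_rot: [-3.141, -0.697, 1.374]
contact_force: [-0.1, 0.7, 1.6]
opening: 0.704
grasp_force: 0.0
```

Run:
```python
from h import *
s=monitor.sense();print(s["eef_pos"],Ro.from_euler("xyz",s["tcp_rot"]).as_matrix().round(3),totool((487.6,-221,33.4),s))
im=imaging.grab_frame("wrist");cv2.imwrite("pics/w2.png",im[:,:,::-1])
```

```text
[ 480.03126583 -263.22046908   88.65574094] [[ 0.15   0.981  0.126]
 [ 0.752 -0.196  0.629]
 [ 0.642 -0.    -0.767]] [-0.05145873 -0.01683848  1.39795877]
```

View pics/w2.png

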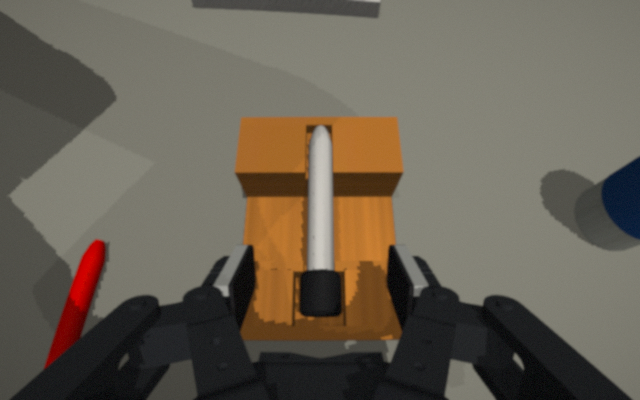

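The pin is at column 320, midway between the pads (248 and 392). I'll descend along the tool axis and close.

Request:
{"fn": "drive_tool", "kwargs": {"plan": [{"x":-0.03,"y":-0.02,"z":0.4,"ax":0,"ay":0,"az":0,"hand":60},{"x":-0.05,"y":-0.02,"z":0.8,"ax":0,"ay":0,"az":0,"hand":60},{"x":-0.05,"y":-0.02,"z":1.1,"ax":0,"ay":0,"az":0,"hand":60},{"x":-0.05,"y":-0.02,"z":1.4,"ax":0,"ay":0,"az":0,"hand":60},{"x":-0.05,"y":-0.02,"z":1.42,"ax":0,"ay":0,"az":0,"hand":60},{"x":-0.05,"y":-0.02,"z":1.42,"ax":0,"ay":0,"az":0,"hand":40},{"x":-0.05,"y":-0.02,"z":1.42,"ax":0,"ay":0,"az":0,"hand":20},{"x":-0.05,"y":-0.02,"z":1.42,"ax":0,"ay":0,"az":0,"hand":10}], "grip_force": 50}}

```text
clock: 3.8
eef_pos: [487.5, -222.2, 32.1]
tcp_rot: [3.14, -0.698, 1.372]
contact_force: [0.7, -1.0, -0.9]
opening: 0.193
grasp_force: 0.3
```

Request:
{"fn": "drive_tool", "kwargs": {"plan": [{"x":0,"y":0,"z":0,"ax":0,"ay":0,"az":0,"hand":5},{"x":0,"y":0,"z":0,"ax":0,"ay":0,"az":0,"hand":5},{"x":0,"y":0,"z":0,"ax":0,"ay":0,"az":0,"hand":5},{"x":0,"y":0,"z":0,"ax":0,"ay":0,"az":0,"hand":5},{"x":0,"y":0,"z":0,"ax":0,"ay":0,"az":0,"hand":5}]}}

```text
clock: 4.3
eef_pos: [487.4, -222.2, 32.1]
tcp_rot: [3.14, -0.698, 1.372]
contact_force: [-1.5, -3.6, 5.6]
opening: 0.175
grasp_force: 49.0
```

Request:
{"fn": "drive_tool", "kwargs": {"plan": [{"x":0.19,"y":0,"z":-0.23,"ax":0,"ay":0,"az":0,"hand":5},{"x":0.5,"y":0,"z":-0.6,"ax":0,"ay":0,"az":0,"hand":5},{"x":0.9,"y":0,"z":-1.07,"ax":0,"ay":0,"az":0,"hand":5},{"x":1.35,"y":0,"z":-1.61,"ax":0,"ay":0,"az":0,"hand":5},{"x":1.8,"y":0,"z":-2.15,"ax":0,"ay":0,"az":0,"hand":5},{"x":2.25,"y":0,"z":-2.68,"ax":0,"ay":0,"az":0,"hand":5},{"x":2.6,"y":0,"z":-3.1,"ax":0,"ay":0,"az":0,"hand":5},{"x":2.6,"y":0,"z":-3.1,"ax":0,"ay":0,"az":0,"hand":5}]}}

```text
clock: 5.1
eef_pos: [488.2, -222.4, 238.0]
tcp_rot: [3.135, -0.695, 1.376]
contact_force: [-0.7, -0.3, -2.3]
opening: 0.171
grasp_force: 49.0
```

Run:
```python
from h import *
s=monitor.sense();print(s["eef_pos"],s["opening"],s["grasp_force"],s["qpos"].round(2),totool((530,150,280),s))
```

```text
[ 488.2413914  -222.37807238  238.04675276] 0.17054864026810845 49.02559641748667 [-0.78  0.42  1.7   0.57  1.46 -0.78] [ 6.27333272 -0.64708807  4.13452387]
```

Request:
{"fn": "drive_tool", "kwargs": {"plan": [{"x":0.5,"y":-0.05,"z":0.3,"ax":0,"ay":-1.2,"az":0,"hand":5},{"x":1.1,"y":-0.1,"z":0.7,"ax":0,"ay":-2.4,"az":0,"hand":5},{"x":1.7,"y":-0.2,"z":1.1,"ax":0,"ay":-3.6,"az":0,"hand":5},{"x":2.3,"y":-0.25,"z":1.5,"ax":0,"ay":-4.8,"az":0,"hand":5},{"x":2.9,"y":-0.3,"z":1.9,"ax":0,"ay":-6.0,"az":0,"hand":5},{"x":3.5,"y":-0.36,"z":2.3,"ax":0,"ay":-7.2,"az":0,"hand":5},{"x":4.1,"y":-0.42,"z":2.7,"ax":0,"ay":-8.4,"az":0,"hand":5},{"x":4.7,"y":-0.48,"z":3.1,"ax":0,"ay":-9.6,"az":0,"hand":5}]}}

```text
clock: 5.9
eef_pos: [518.5, 58.9, 267.0]
tcp_rot: [3.138, 0.312, 1.371]
contact_force: [0.8, -0.2, -2.6]
opening: 0.174
grasp_force: 49.0
```

Run:
```python
from h import *
s=monitor.sense();M=Ro.from_euler("xyz",s["tcp_rot"]);print(s["eef_pos"],M.as_matrix().round(3),s["opening"],s["grasp_force"],s["qpos"].round(2),totool((530,140,260),s))
im=imaging.grab_frame("wrist");cv2.imwrite("pics/w3.png",im[:,:,::-1])
```

```text
[518.54996055  58.8753972  267.02638351] [[ 0.189  0.98  -0.058]
 [ 0.933 -0.197 -0.302]
 [-0.307  0.003 -0.952]] 0.17449117132944073 48.982578814029694 [ 0.29  0.24  1.75 -0.29  1.31  0.58] [ 1.59980903 -0.09583815 -0.36891187]
```

View pics/w3.png

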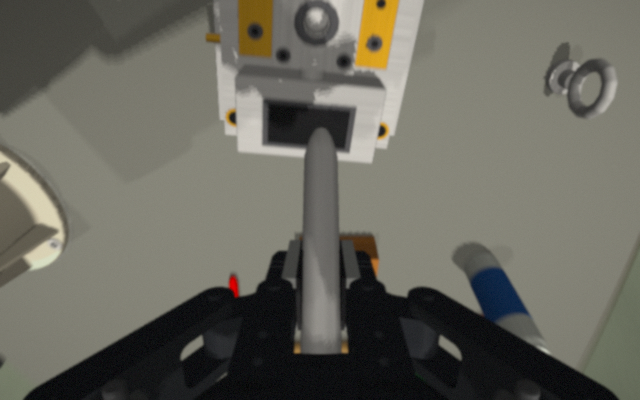

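The wrist view shows the pin nose at (320,135), the bush collar centred at about (317,20), and the eyebolt and can well clear.

Request:
{"fn": "drive_tool", "kwargs": {"plan": [{"x":0.5,"y":-0.03,"z":-0.2,"ax":0,"ay":-1.0,"az":0,"hand":5},{"x":1.0,"y":-0.06,"z":-0.4,"ax":0,"ay":-2.2,"az":0,"hand":5},{"x":1.5,"y":-0.1,"z":-0.5,"ax":0,"ay":-3.4,"az":0,"hand":5},{"x":1.5,"y":-0.1,"z":-0.5,"ax":0,"ay":-4.4,"az":0,"hand":5},{"x":1.5,"y":-0.1,"z":-0.5,"ax":0,"ay":-5.4,"az":0,"hand":5},{"x":1.5,"y":-0.1,"z":-0.5,"ax":0,"ay":-5.4,"az":0,"hand":5},{"x":1.5,"y":-0.1,"z":-0.5,"ax":0,"ay":-5.4,"az":0,"hand":5}]}}

```text
clock: 6.65
eef_pos: [529.2, 135.7, 266.2]
tcp_rot: [-3.138, 0.871, 1.375]
contact_force: [0.5, 0.0, -1.4]
opening: 0.178
grasp_force: 49.2
```

Run:
```python
from h import *
s=monitor.sense();M=Ro.from_euler("xyz",s["tcp_rot"]);print(s["eef_pos"],M.as_matrix().round(3),s["qpos"].round(2))
W=imaging.camera_info("wrist");im=imaging.grab_frame("wrist");np.save("w4.npy",dict(W=W,s=s),allow_pickle=True)
cv2.imwrite("pics/w4.png",im[:,:,::-1])
for n in("scene","side"): cv2.imwrite(f"pics/{n}4.png",imaging.grab_frame(n)[:,:,::-1])
a=cv2.imread("pics/scene4.png");b=cv2.imread("pics/side4.png")
f=lambda im,x,y,w,h:cv2.resize(im[y:y+h,x:x+w],(400,300),interpolation=cv2.INTER_CUBIC)
cv2.imwrite("pics/c4.png",np.vstack([cv2.resize(cv2.imread("pics/w4.png"),(480,300)),np.hstack([f(a,340,80,120,90),f(b,220,70,120,90)])[:, :480]]) if 0 else np.hstack([np.vstack([f(a,340,80,120,90),f(b,220,70,120,90)]),cv2.resize(cv2.imread("pics/w4.png")[:,160:480][:,:],(400,500))[:600] if 0 else cv2.copyMakeBorder(cv2.resize(cv2.imread("pics/w4.png")[:,160:480],(400,500)),0,100,0,0,0)]))
```

```text
[529.2027616  135.74996182 266.23774828] [[ 0.125  0.98  -0.152]
 [ 0.632 -0.197 -0.75 ]
 [-0.765 -0.002 -0.644]] [ 0.59  0.55  1.53 -0.58  1.74  0.9 ]
```

View pics/c4.png

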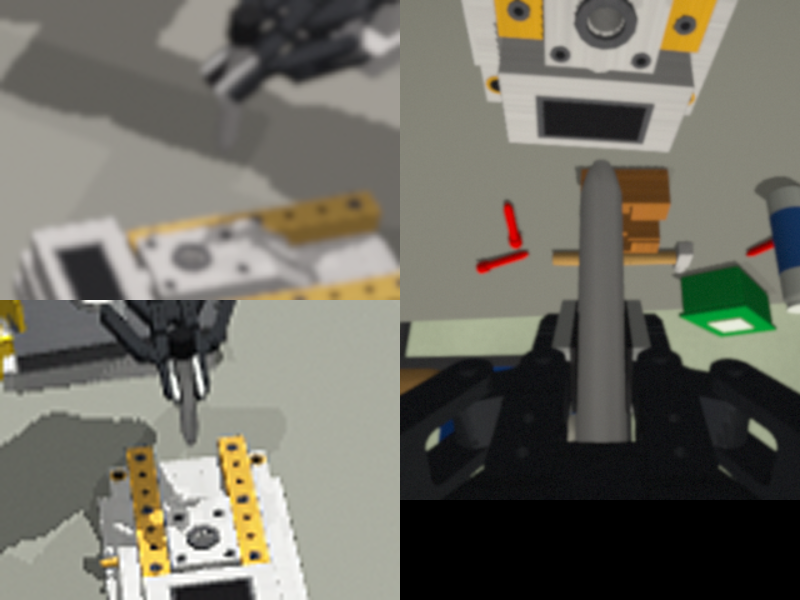

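```bash
python3 - <<'E'
from h import *
d=np.load("w4.npy",allow_pickle=True).item();W=d["W"];s=d["s"]
im=cv2.imread("pics/w4.png");g=cv2.cvtColor(im,cv2.COLOR_BGR2GRAY)
M=Ro.from_euler("xyz",s["tcp_rot"]).as_matrix()
a=np.radians(40);up=M[:,0]*np.sin(a)-M[:,2]*np.cos(a) # placeholder
# pin tip dir in tool frame at grasp: cos40 x + sin40 z
tipd=M@np.array([np.cos(a),0,np.sin(a)]);grasp=s["eef_pos"]-19*M[:,2];tip=grasp+70*tipd
print("tipdir",tipd.round(3),"tip",tip.round(1))
p,_=cv2.projectPoints(tip.reshape(1,3),cv2.Rodrigues(W["R"])[0],W["t"],W["mtx"],W["dist"]);print("proj tip",p.ravel())
bl=(g[0:45,295:350]).astype(int)
m=(bl<125).astype(np.uint8);n,l,st,ce=cv2.connectedComponentsWithStats(m)
for i in range(1,n):
    if st[i,4]>60: print(st[i],ce[i]+[295,0])
print("bush",onz(W,(324,14.4),107))
A,B=onz(W,(270.4,77.6),107),onz(W,(361.6,82.4),107);v=(B-A)[:2];print("across",v,"travel yaw",np.arctan2(v[0],-v[1]))
C=imaging.camera_info("scene");D=imaging.camera_info("side")
# new views: bush and nose
print(tri(C,(340+192*.3,80+258*.3),D,(220+203*.3,70+237*.3)),"nose",tri(C,(340+229*.3,80+150*.3),D,(220+191*.3,70+142*.3)))
E
python3 -c "
import cv2;a=cv2.imread('pics/w4.png')[0:60,280:370];cv2.imwrite('pics/b4.png',cv2.resize(a,(720,480),interpolation=cv2.INTER_CUBIC))"
```

```text
tipdir [-0.002  0.002 -1.   ] tip [532.  150.1 208.5]
proj tip [321.26670754 139.00671658]
[   5    0   50   39 1573] [324.30197076  17.23585505]
bush [531.96476932 141.9300809  107.        ]
across [ 70.87457042 -19.68950053] travel yaw 1.2998217092387419
(array([531.64193526, 137.72261061, 100.33052136]), np.float64(1.343600816828142)) nose (array([534.09558143, 155.29305037, 204.39909031]), np.float64(0.01683009147771883))
```

View pics/b4.png

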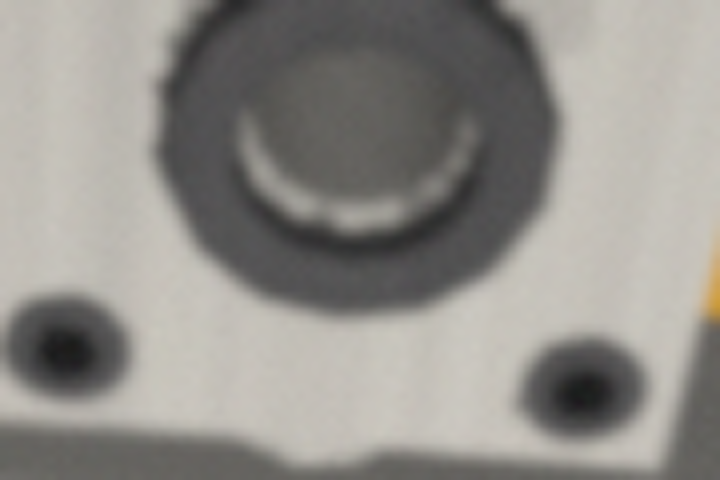

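The bush mouth is centred at about (324.8,16). Next I'll bring the nose about 15 mm above it and look again from near.

Request:
{"fn": "drive_tool", "kwargs": {"plan": [{"x":0.3,"y":0.04,"z":0.3,"ax":0,"ay":0,"az":0,"hand":5},{"x":0.6,"y":0.04,"z":0.6,"ax":0,"ay":0,"az":0,"hand":5},{"x":0.9,"y":0.04,"z":0.9,"ax":0,"ay":0,"az":0,"hand":5},{"x":1.1,"y":0.04,"z":1.1,"ax":0,"ay":0,"az":0,"hand":5},{"x":1.15,"y":0.04,"z":1.21,"ax":0,"ay":0,"az":0,"hand":5},{"x":1.15,"y":0.04,"z":1.21,"ax":0,"ay":0,"az":0,"hand":5},{"x":1.15,"y":0.04,"z":1.21,"ax":0,"ay":0,"az":0,"hand":5}]}}

```text
clock: 7.5
eef_pos: [530.1, 126.2, 185.4]
tcp_rot: [3.14, 0.872, 1.371]
contact_force: [0.2, 0.4, -1.0]
opening: 0.172
grasp_force: 49.1
```

Run:
```python
from h import *
s=monitor.sense();M=Ro.from_euler("xyz",s["tcp_rot"]).as_matrix()
W=imaging.camera_info("wrist");im=imaging.grab_frame("wrist");np.save("w5.npy",dict(W=W,s=s),allow_pickle=True)
cv2.imwrite("pics/w5.png",im[:,:,::-1])
for n in("scene","side"): cv2.imwrite(f"pics/{n}5.png",imaging.grab_frame(n)[:,:,::-1])
a=np.radians(40);tipd=M@np.array([np.cos(a),0,np.sin(a)]);tip=s["eef_pos"]-19*M[:,2]+70*tipd
print(s["eef_pos"],"tip",tip,tipd.round(3))
P=lambda X:cv2.projectPoints(np.array(X,float).reshape(1,3),cv2.Rodrigues(W["R"])[0],W["t"],W["mtx"],W["dist"])[0].ravel().round(1)
print("tip",P(tip),"edge",P(tip+[0,3.5,0]),"bush",P([532.3,140.6,107]))
f=lambda im,x,y,w,h,W,H:cv2.resize(im[y:y+h,x:x+w],(W,H),interpolation=cv2.INTER_CUBIC)
R=lambda n:cv2.imread(f"pics/{n}5.png")
cv2.imwrite("pics/c5.png",np.hstack([np.vstack([f(R("scene"),370,110,60,45,400,300),f(R("side"),250,100,60,45,400,300)]),f(R("wrist") if 0 else cv2.imread("pics/w5.png"),270,0,100,150,400,600)]))
```

```text
[530.05370858 126.23964475 185.41624466] tip [532.99638087 140.54541152 127.64193657] [ 0.001  0.001 -1.   ]
tip [321.2 139. ] edge [319.8 135.1] bush [319.8 105.6]
```

View pics/c5.png

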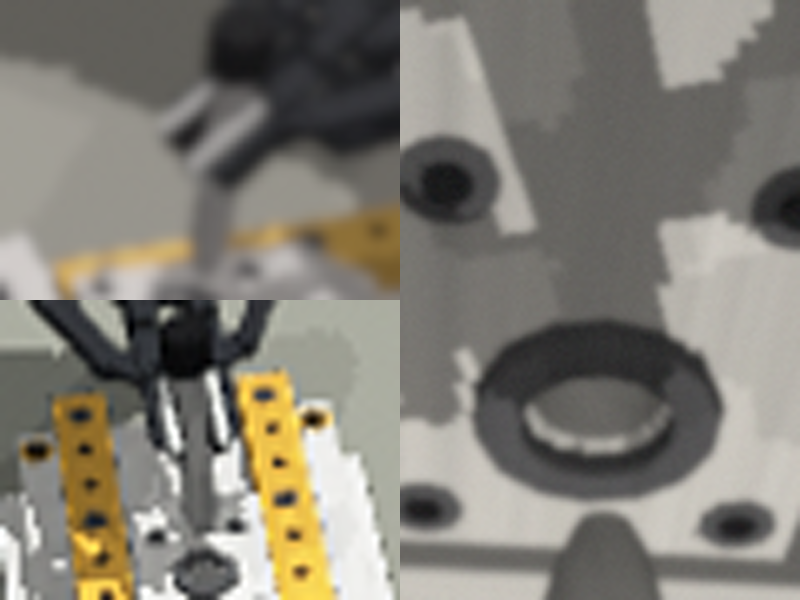

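Run:
```python
from h import *
d=np.load("w5.npy",allow_pickle=True).item();W=d["W"];C=imaging.camera_info("scene");D=imaging.camera_info("side")
b=onz(W,(319.3,102.5),107);bs=onz(D,(280.9,141.2),107);bc=onz(C,(397.6,157.4),107);print("bush w/side/scene",b,bs,bc)
for dz in (10,13,16,19,22,25):
    e=onz(W,(320.5,128),107+dz)-b; e[1]-=3.5
    print(dz,"wrist",e[:2].round(1),"side",(onz(D,(280.5,134.8),107+dz)-bs)[:2].round(1))
```

```text
bush w/side/scene [532.52654983 143.05614456 107.        ] [528.79594702 130.92268732 107.        ] [537.51842621 132.06453657 107.        ]
10 wrist [ -1.  -11.6] side [ 7.5 18.9]
13 wrist [-0.2 -7.5] side [ 6.3 15.5]
16 wrist [ 0.7 -3.3] side [ 5.  12.1]
19 wrist [1.5 0.9] side [3.8 8.8]
22 wrist [2.3 5. ] side [2.5 5.4]
25 wrist [3.2 9.2] side [1.3 2. ]
```

Close view: collar centred at wrist (319.3,102.5), nose apex at (320.5,128). My eye-picked pixels disagree by several mm between views, so I'll segment the collar properly in the unobstructed first pictures.

Run:
```python
from h import *
C=imaging.camera_info("scene");D=imaging.camera_info("side");d=np.load("w5.npy",allow_pickle=True).item();W=d["W"]
def coll(fn,x,y,w,h,th,seed):
    g=cv2.cvtColor(cv2.imread(fn),cv2.COLOR_BGR2GRAY)[y:y+h,x:x+w];k=6
    g=cv2.resize(g,None,fx=k,fy=k,interpolation=cv2.INTER_CUBIC)
    cs,_=cv2.findContours((g<th).astype(np.uint8),cv2.RETR_EXTERNAL,cv2.CHAIN_APPROX_NONE)
    for c in cs:
        if len(c)>30 and cv2.pointPolygonTest(cv2.convexHull(c),((seed[0]-x)*k,(seed[1]-y)*k),False)>=0:
            e=cv2.fitEllipse(cv2.convexHull(c));return (np.array(e[0])+.5)/k+[x,y]-.5,np.array(e[1])/k,round(e[2])
res={}
for n,fn,box,seed in (("scene","pics/scene0.png",(382,146,34,24),(397.5,157.5)),("side","pics/side0.png",(266,129,32,24),(281,141))):
    for th in (130,145,160): print(n,th,coll(fn,*box,th,seed))
    res[n]=coll(fn,*box,145,seed)
P=lambda K,X:cv2.projectPoints(np.array(X,float).reshape(-1,3),cv2.Rodrigues(K["R"])[0],K["t"],K["mtx"],K["dist"])[0].reshape(-1,2).round(1)
print("tri",tri(C,res["scene"][0],D,res["side"][0]),onz(C,res["scene"][0],104.5),onz(D,res["side"][0],104.5))
for X in ([532,143,107],[532,137,107],[532,132,107]): print(X,[P(K,X).tolist() for K in (W,C,D)])
d4=np.load("w4.npy",allow_pickle=True).item()["W"];print("w4 bush",onz(d4,(324.8,16),107),onz(d4,(324.8,16),102))
```

```text
scene 130 (array([397.02332687, 156.76686096]), array([ 7.66252963, 10.75381088]), 93)
scene 145 (array([397.022288  , 156.77838898]), array([ 8.41669846, 11.59832764]), 95)
scene 160 (array([397.03977966, 156.74723307]), array([ 9.18717066, 12.35138448]), 95)
side 130 (array([280.28972753, 140.95229594]), array([7.18530083, 9.73856036]), 84)
side 145 (array([280.30917486, 140.91650391]), array([7.33663368, 9.98376465]), 85)
side 160 (array([280.32886378, 140.87278748]), array([ 7.58465576, 10.2427489 ]), 85)
tri (array([529.70508316, 137.32675635, 101.71850536]), np.float64(2.177898533015135)) [532.78386998 133.99966958 104.5       ] [528.65218888 135.84804384 104.5       ]
[532, 143, 107] [[[318.3, 102.7]], [[399.7, 154.7]], [[280.3, 138.7]]]
[532, 137, 107] [[[320.6, 109.9]], [[397.9, 155.5]], [[281.1, 139.8]]]
[532, 132, 107] [[[322.5, 115.7]], [[396.3, 156.2]], [[281.7, 140.7]]]
w4 bush [532.24902322 140.64952484 107.        ] [531.54580572 136.85738367 102.        ]
```

Scene and side give the bush at about (530.7,136), and correcting the wrist's -7 px row bias (seen on the nose) gives (531,137). So the nose must shift about (-2.2,-4.3) mm, then go down gently.

Request:
{"fn": "drive_tool", "kwargs": {"plan": [{"x":-0.06,"y":-0.026,"z":0.071,"ax":0,"ay":0,"az":0,"hand":5},{"x":-0.06,"y":-0.026,"z":0.071,"ax":0,"ay":0,"az":0,"hand":5},{"x":0.09,"y":-0.026,"z":0.2,"ax":0,"ay":0,"az":0,"hand":5},{"x":0.18,"y":-0.026,"z":0.275,"ax":0,"ay":0,"az":0,"hand":5},{"x":0.25,"y":-0.026,"z":0.335,"ax":0,"ay":0,"az":0,"hand":5},{"x":0.3,"y":-0.026,"z":0.375,"ax":0,"ay":0,"az":0,"hand":5},{"x":0.3,"y":-0.026,"z":0.375,"ax":0,"ay":0,"az":0,"hand":5}]}}

```text
clock: 8.35
eef_pos: [527.3, 121.8, 160.3]
tcp_rot: [-3.14, 0.873, 1.373]
contact_force: [-0.3, -0.6, -1.1]
opening: 0.17
grasp_force: 49.2
```

```bash
cat > st.py <<'E'
from h import *
s=monitor.sense();M=Ro.from_euler("xyz",s["tcp_rot"]).as_matrix();a=np.radians(40)
td=M@np.array([np.cos(a),0,np.sin(a)]);print("t",s["clock"],"tip",(s["eef_pos"]-19*M[:,2]+70*td).round(1),"F",s["contact_force"].round(1),"T",s["wrist_torque"].round(2),"td",td.round(3))
E
python3 st.py
python3 - <<'E'
from h import *
im=imaging.grab_frame("wrist")[:,:,::-1];sd=imaging.grab_frame("side")[:,:,::-1]
f=lambda im,x,y,w,h,W,H:cv2.resize(im[y:y+h,x:x+w],(W,H),interpolation=cv2.INTER_CUBIC)
cv2.imwrite("pics/c6.png",np.hstack([f(im,270,40,100,150,400,600),f(sd,250,100,60,90,400,600)]))
E
```

```text
t 8.35 tip [530.1 136.  102.5] F [-0.3 -0.6 -1.1] T [ 0.59 -0.15  0.01] td [-0.001 -0.    -1.   ]
```

View pics/c6.png

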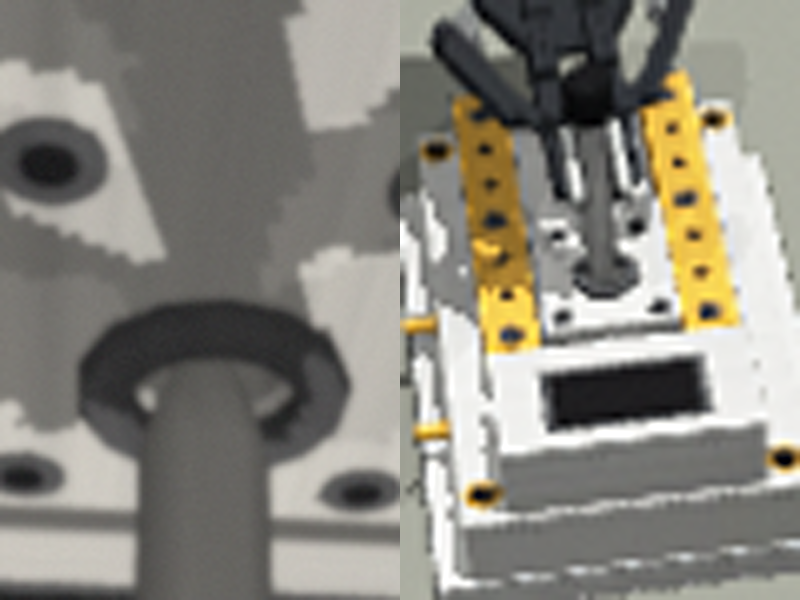

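The nose is inside the mouth (wrist crop: pin axis at 205, mouth centre about 212), no contact force. All ten pictures are used, so from here I work by numbers and feel.

Request:
{"fn": "drive_tool", "kwargs": {"plan": [{"x":0.0,"y":0.018,"z":0.0,"ax":0,"ay":0,"az":0,"hand":5},{"x":0.03,"y":0.018,"z":0.026,"ax":0,"ay":0,"az":0,"hand":5},{"x":0.061,"y":0.018,"z":0.052,"ax":0,"ay":0,"az":0,"hand":5},{"x":0.092,"y":0.018,"z":0.077,"ax":0,"ay":0,"az":0,"hand":5},{"x":0.122,"y":0.018,"z":0.103,"ax":0,"ay":0,"az":0,"hand":5},{"x":0.122,"y":0.018,"z":0.103,"ax":0,"ay":0,"az":0,"hand":5},{"x":0.122,"y":0.018,"z":0.103,"ax":0,"ay":0,"az":0,"hand":5}]}}

```text
clock: 9.15
eef_pos: [528.4, 121.7, 152.9]
tcp_rot: [-3.141, 0.873, 1.372]
contact_force: [0.8, 0.2, -1.9]
opening: 0.171
grasp_force: 49.2
```

```bash
python3 st.py
```

```text
t 9.15 tip [531.2 135.9  95.1] F [ 0.8  0.2 -1.9] T [ 0.59 -0.11  0.04] td [-0. -0. -1.]
```

Request:
{"fn": "drive_tool", "kwargs": {"plan": [{"x":0.03,"y":0,"z":0.026,"ax":0,"ay":0,"az":0,"hand":5},{"x":0.061,"y":0,"z":0.052,"ax":0,"ay":0,"az":0,"hand":5},{"x":0.092,"y":0,"z":0.077,"ax":0,"ay":0,"az":0,"hand":5},{"x":0.122,"y":0,"z":0.103,"ax":0,"ay":0,"az":0,"hand":5},{"x":0.122,"y":0,"z":0.103,"ax":0,"ay":0,"az":0,"hand":5}]}}

```text
clock: 9.65
eef_pos: [528.2, 121.6, 144.7]
tcp_rot: [-3.141, 0.873, 1.372]
contact_force: [-0.2, -0.3, -2.0]
opening: 0.173
grasp_force: 49.2
```

```bash
python3 st.py
```

```text
t 9.65 tip [531.1 135.8  86.9] F [-0.2 -0.3 -2. ] T [ 0.53 -0.09 -0.01] td [-0. -0. -1.]
```

Request:
{"fn": "drive_tool", "kwargs": {"plan": [{"x":0.046,"y":0,"z":0.039,"ax":0,"ay":0,"az":0,"hand":5},{"x":0.092,"y":0,"z":0.077,"ax":0,"ay":0,"az":0,"hand":5},{"x":0.138,"y":0,"z":0.116,"ax":0,"ay":0,"az":0,"hand":5},{"x":0.184,"y":0,"z":0.155,"ax":0,"ay":0,"az":0,"hand":5},{"x":0.214,"y":0,"z":0.18,"ax":0,"ay":0,"az":0,"hand":5},{"x":0.214,"y":0,"z":0.18,"ax":0,"ay":0,"az":0,"hand":5}]}}

```text
clock: 10.25
eef_pos: [528.2, 121.6, 130.7]
tcp_rot: [-3.141, 0.873, 1.373]
contact_force: [0.2, -0.6, -1.8]
opening: 0.173
grasp_force: 49.2
```

```bash
python3 st.py
```

```text
t 10.25 tip [531.1 135.8  72.9] F [ 0.2 -0.6 -1.8] T [ 0.58 -0.18 -0.02] td [-0. -0. -1.]
```

Request:
{"fn": "drive_tool", "kwargs": {"plan": [{"x":0.046,"y":0,"z":0.039,"ax":0,"ay":0,"az":0,"hand":5},{"x":0.092,"y":0,"z":0.077,"ax":0,"ay":0,"az":0,"hand":5},{"x":0.122,"y":0,"z":0.103,"ax":0,"ay":0,"az":0,"hand":5},{"x":0.145,"y":0,"z":0.122,"ax":0,"ay":0,"az":0,"hand":5},{"x":0.145,"y":0,"z":0.122,"ax":0,"ay":0,"az":0,"hand":5}]}}

```text
clock: 10.75
eef_pos: [528.2, 121.6, 121.3]
tcp_rot: [-3.141, 0.873, 1.372]
contact_force: [0.9, 0.1, -2.6]
opening: 0.171
grasp_force: 49.2
```

```bash
python3 st.py
```

```text
t 10.75 tip [531.1 135.8  63.5] F [ 0.9  0.1 -2.6] T [ 0.58 -0.12 -0.04] td [-0. -0. -1.]
```

Request:
{"fn": "drive_tool", "kwargs": {"plan": [{"x":0,"y":0,"z":0,"ax":0,"ay":0,"az":0,"hand":20},{"x":0,"y":0,"z":0,"ax":0,"ay":0,"az":0,"hand":28},{"x":0,"y":0,"z":0,"ax":0,"ay":0,"az":0,"hand":40},{"x":0,"y":0,"z":0,"ax":0,"ay":0,"az":0,"hand":50},{"x":0,"y":0,"z":-0.3,"ax":0,"ay":0,"az":0,"hand":50},{"x":0,"y":0,"z":-0.8,"ax":0,"ay":0,"az":0,"hand":50},{"x":0,"y":0,"z":-1.6,"ax":0,"ay":0,"az":0,"hand":50},{"x":0,"y":0,"z":-2.4,"ax":0,"ay":0,"az":0,"hand":50}]}}

```text
clock: 11.55
eef_pos: [546.6, 213.2, 200.3]
tcp_rot: [-3.141, 0.873, 1.372]
contact_force: [0.6, -0.0, 0.3]
opening: 0.584
grasp_force: 0.0
```

Run:
```python
from h import *
s=monitor.sense();print(s["eef_pos"],s["contact_force"].round(1),s["qpos"].round(2))
C=imaging.camera_info("scene");D=imaging.camera_info("side")
P=lambda K,X:cv2.projectPoints(np.array(X,float).reshape(-1,3),cv2.Rodrigues(K["R"])[0],K["t"],K["mtx"],K["dist"])[0].reshape(-1,2)
for n,K in(("scene",C),("side",D)):
    im=imaging.grab_frame(n)[:,:,::-1];cv2.imwrite(f"pics/{n}7.png",im);g=cv2.cvtColor(im,cv2.COLOR_BGR2GRAY)
    for z in (107,160,172,184): print(n,z,P(K,[531,136.5,z]).round(1))
    u,v=P(K,[531,136.5,172])[0].round().astype(int)
    print(g[v-12:v+14:2,u-16:u+17:2])
```

```text
[546.55683906 213.19850143 200.28427575] [ 0.6 -0.   0.3] [ 0.66  0.71  1.41 -0.53  1.74  0.97]
scene 107 [[397.5 155.4]]
scene 160 [[399.8 140.2]]
scene 172 [[400.4 136.7]]
scene 184 [[400.9 133.1]]
[[159 159 158 158 155 150 149 150 149 150 149 148 147 142 137 123 111]
 [159 159 159 158 153 150 150 149 150 149 149 150 150 149 149 147 144]
 [159 159 159 156 150 150 150 149 148 149 149 149 149 149 150 149 149]
 [159 159 158 153 149 150 147 131 120 121 139 149 149 149 149 149 149]
 [159 158 156 150 150 149 125  73  54  56  93 139 149 149 149 149 149]
 [159 159 153 150 149 148 104  42  40  41  61 131 149 149 149 149 149]
 [159 158 152 150 149 145  92  31  34  34  64 134 149 149 149 149 149]
 [160 155 150 149 150 142  80  24  20  24  78 140 149 150 150 150 149]
 [158 152 150 149 149 145 101  34  24  36 106 146 149 150 150 151 153]
 [155 150 149 150 149 148 123  73  64  96 142 157 159 163 169 169 165]
 [152 150 151 150 153 156 128  98 103 139 171 177 183 185 187 174 135]
 [156 156 169 171 173 179 142 109 111 164 191 189 195 202 204 197 167]
 [170 167 185 192 195 192 142 115 121 184 200 16
[... 347 characters left out ...]
154 150 143 222 210 133 136 238 232 115 202 187 128 197 116]
 [197 196 128 150 132 182 236 123  43  87 238 207 184 190 186 204 184]
 [ 95 195 129 158 147 134 109  28  29  16 253 239 105 192 197 205 219]
 [208 200 169 238 125 132  56  18  21   6 218 241 119 193  37 185 209]
 [187 206 220 233 233 208 100  10  13   6 206 240 120 205 207 207 206]
 [148 206 218 239 230 229 133   1   6  30 244 241 188 208 191 146 209]
 [211 208 211 241 235 229 237 147  89 104 247 242 244 218 100  82 208]
 [ 94 130 207 186 239 238 242 150  95 109 251 213 246 199 205 210 205]
 [152 196 210 210 240 129 214 200  93 114 246  46 212 239 203 143 186]
 [206 210 206 119 239 190 243 243  99 104 253 246 242 241 206 198 205]]
```

```bash
cat > knob.py <<'E'
from h import *
def knob(tag,guess,grab=True):
    out=[]
    for n in("scene","side"):
        K=imaging.camera_info(n)
        if grab: cv2.imwrite(f"pics/{n}{tag}.png",imaging.grab_frame(n)[:,:,::-1])
        g=cv2.cvtColor(cv2.imread(f"pics/{n}{tag}.png"),cv2.COLOR_BGR2GRAY)
        u,v=cv2.projectPoints(np.array([guess],float),cv2.Rodrigues(K["R"])[0],K["t"],K["mtx"],K["dist"])[0].ravel().round().astype(int)
        m=(g[v-18:v+19,u-18:u+19]<75).astype(np.uint8);k,l,st,ce=cv2.connectedComponentsWithStats(m)
        i=min((i for i in range(1,k) if st[i,4]>20),key=lambda i:np.hypot(*(ce[i]-18)));print(n,st[i],(ce[i]+[u-18,v-18]).round(1));out+=[K,ce[i]+[u-18,v-18]]
    return tri(*out)
E
python3 -c "
from knob import *
print(knob('7',[531,136.5,172],False))
s=monitor.sense();print(totool((545,200,300),s))"
```

```text
scene [15 14  8 11 75] [400.3 137.7]
side [14 14  8 10 60] [278.7 124.5]
(array([529.73673703, 138.74976483, 168.39992268]), np.float64(2.9438951217323543))
[-1.70562896  0.00425622 -1.00610643]
```

Request:
{"fn": "drive_tool", "kwargs": {"plan": [{"x":-0.3,"y":0,"z":-0.25,"ax":0,"ay":1.3,"az":0,"hand":50},{"x":-0.6,"y":0,"z":-0.5,"ax":0,"ay":2.7,"az":0,"hand":50},{"x":-0.9,"y":0,"z":-0.75,"ax":0,"ay":4.1,"az":0,"hand":50},{"x":-1.07,"y":0,"z":-0.9,"ax":0,"ay":5.5,"az":0,"hand":50},{"x":-1.07,"y":0,"z":-0.9,"ax":0,"ay":6.9,"az":0,"hand":50},{"x":-1.07,"y":0,"z":-0.9,"ax":0,"ay":8.333,"az":0,"hand":50},{"x":-1.07,"y":0,"z":-0.9,"ax":0,"ay":8.333,"az":0,"hand":50},{"x":-1.07,"y":0,"z":-0.9,"ax":0,"ay":8.333,"az":0,"hand":50}]}}

```text
clock: 12.45
eef_pos: [546.3, 210.8, 269.0]
tcp_rot: [-3.142, 0.003, 1.37]
contact_force: [0.1, 0.1, -0.5]
opening: 0.586
grasp_force: 0.0
```

Run:
```python
from h import *
s=monitor.sense();print(s["eef_pos"],s["tcp_rot"],s["qpos"].round(2),totool((530.3,137.8,260),s))
for n in("scene","side"):
    K=imaging.camera_info(n);im=cv2.imread(f"pics/{n}0.png");h=cv2.cvtColor(im,cv2.COLOR_BGR2HSV)
    m=cv2.inRange(h,(15,130,110),(30,255,255));b=np.zeros_like(m)
    (x0,y0,x1,y1)=(340,125,480,215) if n=="scene" else (245,100,320,190);b[y0:y1,x0:x1]=255
    k,l,st,ce=cv2.connectedComponentsWithStats(m&b)
    for i in range(1,k):
        if st[i,4]>60:
            p=np.argwhere(l==i)[:,::-1].astype(np.float32);L=cv2.fitLine(p,cv2.DIST_L2,0,.01,.01).ravel();q=(p-L[2:])@L[:2]
            A,B=[onz(K,L[2:]+L[:2]*e,103) for e in (q.min(),q.max())]
            v=(B-A)[:2];v*=np.sign(v[1]);print(n,st[i],A[:2].round(),B[:2].round(),"yaw",np.arctan2(v[1],v[0]))
```

```text
[546.31373118 210.75852467 268.98878637] [-3.14155896e+00  2.54388756e-03  1.37015759e+00] [ 0.37  0.26  1.68 -0.    1.21  0.57] [-1.49326584 -0.02303775  0.18357579]
scene [419 139  34  13 271] [529. 210.] [566. 293.] yaw 1.149484984688181
scene [390 162  78  23 750] [592.  71.] [655. 268.] yaw 1.2624642039030347
side [286 111  15  38 275] [618. 271.] [560.  79.] yaw 1.275685608252199
side [258 114  13  39 279] [527. 299.] [468. 109.] yaw 1.274795219446612
```

Request:
{"fn": "drive_tool", "kwargs": {"plan": [{"x":0,"y":0,"z":0,"ax":0,"ay":0,"az":-1.4,"hand":50},{"x":-0.3,"y":0,"z":0,"ax":0,"ay":0,"az":-2.8,"hand":50},{"x":-0.6,"y":0,"z":0,"ax":0,"ay":0,"az":-4.2,"hand":50},{"x":-0.9,"y":-0.02,"z":0,"ax":0,"ay":0,"az":-5.6,"hand":50},{"x":-1.2,"y":-0.02,"z":0,"ax":0,"ay":0,"az":-7.0,"hand":50},{"x":-1.4,"y":-0.02,"z":0.1,"ax":0,"ay":0,"az":-8.4,"hand":50},{"x":-1.49,"y":-0.02,"z":0.3,"ax":0,"ay":0,"az":-9.8,"hand":50},{"x":-1.49,"y":-0.02,"z":0.4,"ax":0,"ay":0,"az":-11.2,"hand":50}]}}

```text
clock: 13.25
eef_pos: [530.4, 139.4, 247.1]
tcp_rot: [-3.137, -0.001, 2.552]
contact_force: [0.6, -0.1, 0.5]
opening: 0.585
grasp_force: 0.0
```

Request:
{"fn": "drive_tool", "kwargs": {"plan": [{"x":0,"y":0,"z":0,"ax":0,"ay":0,"az":-1.4,"hand":50},{"x":0,"y":0,"z":0,"ax":0,"ay":0,"az":-2.87,"hand":50},{"x":0,"y":0,"z":0,"ax":0,"ay":0,"az":-2.87,"hand":50},{"x":0,"y":0,"z":0,"ax":0,"ay":0,"az":-2.87,"hand":50}]}}

```text
clock: 13.65
eef_pos: [530.8, 139.8, 248.0]
tcp_rot: [-3.14, -0.001, 2.843]
contact_force: [-0.3, -0.9, 0.8]
opening: 0.583
grasp_force: 0.0
```

Run:
```python
from h import *
s=monitor.sense();print(s["eef_pos"],s["tcp_rot"],totool((530.3,137.8,156),s))
W=imaging.camera_info("wrist");im=imaging.grab_frame("wrist")[:,:,::-1];cv2.imwrite("pics/w8.png",im)
P=lambda K,X:cv2.projectPoints(np.array(X,float).reshape(-1,3),cv2.Rodrigues(K["R"])[0],K["t"],K["mtx"],K["dist"])[0].reshape(-1,2).round(1)
print("pred knob top",P(W,[[530.3,137.8,184],[530.3,137.8,160]]))
g=cv2.cvtColor(im,cv2.COLOR_BGR2GRAY)
print(g[200:400:10,230:420:10])
```

```text
[530.82363623 139.84056659 247.9969272 ] [-3.13954108e+00 -1.10065915e-03  2.84278953e+00] [-0.00403037 -0.03831104  1.84001769]
pred knob top [[318.  214.8]
 [318.4 203.6]]
[[ 32  34 178 180  58 196 199 195  13  11   3 184 183 126 182 187 146 145
  146]
 [ 29  31 161 191  63 170  34 108  36  26  17 184 182  89 187 187 142 145
  132]
 [ 35  35 133 191  74 169 166 146  27  31  26 165 163 164 164 163 148 148
  149]
 [187 187 191 189  90 187 156  87  83  98 152 135 153 138 148 150  89  90
  147]
 [184 187 186 187 119 189 161 157 159 159 160 158 157 156 154 154 154 155
  156]
 [160 161  63   8 165 168 170 171 156 158 157 161 160 159 152   9  60 148
  149]
 [ 25  47  60  10 125 124 126 128 125 126 118 117 118 115 115  11  54  54
   11]
 [ 19  61  22  13 125 125 124 125 125 125 121 117 116 114 123  14  14  59
   21]
 [ 44  61   8   6 124 124 125 124 126 126 123 118 118 125 124   0   9  62
   55]
 [ 14 101   9  13 123 124 123 122 124 123 124 125 125 125 125   7  10 103
   12]
 [ 14   6  13  13 123 123 125 123 124 125 127 124 124 125 125  52  11  10
   10]
 [ 11  11  20 106 125 123 123 123 125 123 123 127 125 124 123 119   5  10
    9]
 [ 17  11  22 123 122 125 124 122 124 124 122 124 124 124 124 124  13  14
   14]
 [ 14  10  15 122 122 122 124 123 123 123 122 124 121 121 123 124  26  12
   13]
 [ 20   7   5 123 124 122 124 123 122 122 122 124 121 122 121 121  14  10
    7]
 [  9  13  11 117 117 117  76  61  76  89 122 123 121 116 117 116  13  13
   14]
 [ 16  11  12  16   4  13  12  14  11   8  15  15  14  13   8  12   9  17
   20]
 [  9  12  15  15  15  10   6  13  11  13  13  13  14  13  17  11   7  10
   11]
 [ 11  15   9  10  13  14  13  16  11  18  14  17   8  13  11  13  10  10
   14]
 [ 13   5  12  15   6  10  12  16  11  12  16  16  16  12  13  10   8  13
    7]]
```

Request:
{"fn": "drive_tool", "kwargs": {"plan": [{"x":0,"y":-0.03,"z":0.4,"ax":0,"ay":0,"az":0,"hand":50},{"x":0,"y":-0.03,"z":0.9,"ax":0,"ay":0,"az":0,"hand":50},{"x":0,"y":-0.03,"z":1.3,"ax":0,"ay":0,"az":0,"hand":50},{"x":0,"y":-0.03,"z":1.6,"ax":0,"ay":0,"az":0,"hand":50},{"x":0,"y":-0.03,"z":1.8,"ax":0,"ay":0,"az":0,"hand":50},{"x":0,"y":-0.03,"z":1.87,"ax":0,"ay":0,"az":0,"hand":50},{"x":0,"y":-0.03,"z":1.87,"ax":0,"ay":0,"az":0,"hand":40},{"x":0,"y":-0.03,"z":1.87,"ax":0,"ay":0,"az":0,"hand":32}], "grip_force": 20}}

```text
clock: 14.5
eef_pos: [530.9, 137.7, 155.7]
tcp_rot: [3.141, 0.001, 2.845]
contact_force: [-0.2, -0.4, -0.6]
opening: 0.374
grasp_force: 0.0
```

Request:
{"fn": "drive_tool", "kwargs": {"plan": [{"x":0,"y":0,"z":0,"ax":0,"ay":0,"az":0,"hand":28},{"x":0,"y":0,"z":0,"ax":0,"ay":0,"az":0,"hand":24},{"x":0,"y":0,"z":0,"ax":0,"ay":0,"az":0,"hand":18},{"x":0,"y":0,"z":0,"ax":0,"ay":0,"az":0,"hand":18},{"x":0,"y":0,"z":0,"ax":0,"ay":0,"az":0,"hand":18}]}}

```text
clock: 15.0
eef_pos: [530.9, 137.7, 155.7]
tcp_rot: [3.141, 0.001, 2.845]
contact_force: [-0.7, -0.4, 5.9]
opening: 0.275
grasp_force: 20.1
```

Request:
{"fn": "drive_tool", "kwargs": {"plan": [{"x":0,"y":0.05,"z":0,"ax":0,"ay":0,"az":0,"hand":18},{"x":0,"y":0.1,"z":0,"ax":0,"ay":0,"az":0,"hand":18},{"x":0,"y":0.16,"z":0,"ax":0,"ay":0,"az":0,"hand":18},{"x":0,"y":0.22,"z":0,"ax":0,"ay":0,"az":0,"hand":18},{"x":0,"y":0.28,"z":0,"ax":0,"ay":0,"az":0,"hand":18},{"x":0,"y":0.34,"z":0,"ax":0,"ay":0,"az":0,"hand":18},{"x":0,"y":0.4,"z":0,"ax":0,"ay":0,"az":0,"hand":18},{"x":0,"y":0.4,"z":0,"ax":0,"ay":0,"az":0,"hand":18}]}}

```text
clock: 15.8
eef_pos: [536.0, 155.7, 155.4]
tcp_rot: [-3.139, 0.0, 2.846]
contact_force: [-0.9, -5.7, 7.4]
opening: 0.27
grasp_force: 23.6
```

```bash
cat > st2.py <<'E'
from h import *
s=monitor.sense();M=Ro.from_euler("xyz",s["tcp_rot"]).as_matrix();print("p",s["eef_pos"].round(1),"along",(s["eef_pos"]-[530.9,137.7,0])@[.295,.955,0],"F",s["contact_force"].round(1),"Ftool",(M.T@s["contact_force"]).round(1),"T",s["wrist_torque"].round(2),"rot",s["tcp_rot"].round(3))
E
python3 st2.py
```

```text
p [536.  155.7 155.4] along 18.702634657489412 F [-0.9 -5.7  7.4] Ftool [-0.8 -5.7 -7.4] T [-1.39  0.46 -0.01] rot [-3.139  0.     2.846]
```

Request:
{"fn": "drive_tool", "kwargs": {"plan": [{"x":0,"y":0.04,"z":0,"ax":0,"ay":0,"az":0,"hand":18},{"x":0,"y":0.08,"z":0,"ax":0,"ay":0,"az":0,"hand":18},{"x":0,"y":0.12,"z":0,"ax":0,"ay":0,"az":0,"hand":18},{"x":0,"y":0.16,"z":0,"ax":0,"ay":0,"az":0,"hand":18},{"x":0,"y":0.2,"z":0,"ax":0,"ay":0,"az":0,"hand":18},{"x":0,"y":0.22,"z":0,"ax":0,"ay":0,"az":0,"hand":18},{"x":0,"y":0.22,"z":0,"ax":0,"ay":0,"az":0,"hand":18}]}}

```text
clock: 16.5
eef_pos: [539.1, 165.9, 155.4]
tcp_rot: [-3.139, -0.0, 2.846]
contact_force: [-1.7, -6.4, 8.5]
opening: 0.269
grasp_force: 24.6
```

```bash
python3 st2.py
```

```text
p [539.1 165.9 155.4] along 29.322293971338794 F [-1.7 -6.4  8.5] Ftool [-0.2 -6.7 -8.4] T [-1.74  0.41  0.  ] rot [-3.139 -0.     2.846]
```

Request:
{"fn": "drive_tool", "kwargs": {"plan": [{"x":0,"y":0.02,"z":0,"ax":0,"ay":0,"az":0,"hand":18},{"x":0,"y":0.045,"z":0,"ax":0,"ay":0,"az":0,"hand":18},{"x":0,"y":0.07,"z":0,"ax":0,"ay":0,"az":0,"hand":18},{"x":0,"y":0.095,"z":0,"ax":0,"ay":0,"az":0,"hand":18},{"x":0,"y":0.12,"z":0,"ax":0,"ay":0,"az":0,"hand":18},{"x":0,"y":0.14,"z":0,"ax":0,"ay":0,"az":0,"hand":18},{"x":0,"y":0.16,"z":0,"ax":0,"ay":0,"az":0,"hand":18},{"x":0,"y":0.16,"z":0,"ax":0,"ay":0,"az":0,"hand":18}]}}

```text
clock: 17.3
eef_pos: [541.4, 173.5, 155.4]
tcp_rot: [-3.139, -0.0, 2.846]
contact_force: [-2.2, -6.6, 8.9]
opening: 0.273
grasp_force: 24.6
```

Request:
{"fn": "drive_tool", "kwargs": {"plan": [{"x":0,"y":0.02,"z":0,"ax":0,"ay":0,"az":0,"hand":18},{"x":0,"y":0.04,"z":0,"ax":0,"ay":0,"az":0,"hand":18},{"x":0,"y":0.06,"z":0,"ax":0,"ay":0,"az":0,"hand":18},{"x":0,"y":0.08,"z":0,"ax":0,"ay":0,"az":0,"hand":18},{"x":0,"y":0.1,"z":0,"ax":0,"ay":0,"az":0,"hand":18},{"x":0,"y":0.1,"z":0,"ax":0,"ay":0,"az":0,"hand":18}]}}

```text
clock: 17.9
eef_pos: [542.8, 178.3, 155.4]
tcp_rot: [-3.139, -0.0, 2.846]
contact_force: [-2.3, -7.2, 7.4]
opening: 0.272
grasp_force: 24.7
```

Request:
{"fn": "drive_tool", "kwargs": {"plan": [{"x":0,"y":0.02,"z":0,"ax":0,"ay":0,"az":0,"hand":18},{"x":0,"y":0.04,"z":0,"ax":0,"ay":0,"az":0,"hand":18},{"x":0,"y":0.06,"z":0,"ax":0,"ay":0,"az":0,"hand":18},{"x":0,"y":0.08,"z":0,"ax":0,"ay":0,"az":0,"hand":18},{"x":0,"y":0.1,"z":0,"ax":0,"ay":0,"az":0,"hand":18},{"x":0,"y":0.1,"z":0,"ax":0,"ay":0,"az":0,"hand":18}]}}

```text
clock: 18.5
eef_pos: [544.3, 183.0, 155.4]
tcp_rot: [-3.139, -0.0, 2.846]
contact_force: [-2.7, -7.5, 7.3]
opening: 0.277
grasp_force: 24.7
```

Request:
{"fn": "drive_tool", "kwargs": {"plan": [{"x":0,"y":0.02,"z":0,"ax":0,"ay":0,"az":0,"hand":18},{"x":0,"y":0.04,"z":0,"ax":0,"ay":0,"az":0,"hand":18},{"x":0,"y":0.06,"z":0,"ax":0,"ay":0,"az":0,"hand":18},{"x":0,"y":0.08,"z":0,"ax":0,"ay":0,"az":0,"hand":18},{"x":0,"y":0.1,"z":0,"ax":0,"ay":0,"az":0,"hand":18},{"x":0,"y":0.1,"z":0,"ax":0,"ay":0,"az":0,"hand":18}]}}

```text
clock: 19.1
eef_pos: [545.7, 188.1, 155.1]
tcp_rot: [-3.139, -0.0, 2.846]
contact_force: [-1.2, -4.8, 4.6]
opening: 0.27
grasp_force: 24.5
```

Request:
{"fn": "drive_tool", "kwargs": {"plan": [{"x":0,"y":0.02,"z":0,"ax":0,"ay":0,"az":0,"hand":18},{"x":0,"y":0.04,"z":0,"ax":0,"ay":0,"az":0,"hand":18},{"x":0,"y":0.04,"z":0,"ax":0,"ay":0,"az":0,"hand":18}]}}

```text
clock: 19.4
eef_pos: [546.4, 190.6, 154.7]
tcp_rot: [-3.141, -0.001, 2.845]
contact_force: [0.1, -3.7, 0.5]
opening: 0.274
grasp_force: 21.6
```

Contact force has vanished: the nose is over the hole. I'll follow it down while advancing slightly.

Request:
{"fn": "drive_tool", "kwargs": {"plan": [{"x":0,"y":0.0,"z":0.03,"ax":0,"ay":0,"az":0,"hand":18},{"x":0,"y":0.02,"z":0.05,"ax":0,"ay":0,"az":0,"hand":18},{"x":0,"y":0.04,"z":0.06,"ax":0,"ay":0,"az":0,"hand":18},{"x":0,"y":0.04,"z":0.06,"ax":0,"ay":0,"az":0,"hand":18}]}}

```text
clock: 19.8
eef_pos: [547.2, 193.2, 151.8]
tcp_rot: [-3.141, -0.0, 2.845]
contact_force: [0.1, -2.0, -1.7]
opening: 0.28
grasp_force: 21.4
```

Request:
{"fn": "drive_tool", "kwargs": {"plan": [{"x":0,"y":0.0,"z":0.03,"ax":0,"ay":0,"az":0,"hand":18},{"x":0,"y":0.0,"z":0.06,"ax":0,"ay":0,"az":0,"hand":18},{"x":0,"y":0.0,"z":0.09,"ax":0,"ay":0,"az":0,"hand":18},{"x":0,"y":0.0,"z":0.12,"ax":0,"ay":0,"az":0,"hand":18},{"x":0,"y":0.0,"z":0.12,"ax":0,"ay":0,"az":0,"hand":18}]}}

```text
clock: 20.3
eef_pos: [547.2, 193.0, 145.8]
tcp_rot: [-3.141, -0.0, 2.845]
contact_force: [-0.9, -2.9, -2.5]
opening: 0.274
grasp_force: 21.4
```

Request:
{"fn": "drive_tool", "kwargs": {"plan": [{"x":0,"y":0.0,"z":0.03,"ax":0,"ay":0,"az":0,"hand":18},{"x":0,"y":0.0,"z":0.06,"ax":0,"ay":0,"az":0,"hand":18},{"x":0,"y":0.0,"z":0.09,"ax":0,"ay":0,"az":0,"hand":18},{"x":0,"y":0.0,"z":0.12,"ax":0,"ay":0,"az":0,"hand":18},{"x":0,"y":0.0,"z":0.12,"ax":0,"ay":0,"az":0,"hand":18}]}}

```text
clock: 20.8
eef_pos: [547.2, 193.0, 139.8]
tcp_rot: [-3.141, -0.0, 2.845]
contact_force: [0.4, -3.5, -1.8]
opening: 0.27
grasp_force: 21.4
```

Request:
{"fn": "drive_tool", "kwargs": {"plan": [{"x":0,"y":0.0,"z":0.03,"ax":0,"ay":0,"az":0,"hand":18},{"x":0,"y":0.0,"z":0.06,"ax":0,"ay":0,"az":0,"hand":18},{"x":0,"y":0.0,"z":0.08,"ax":0,"ay":0,"az":0,"hand":18},{"x":0,"y":0.0,"z":0.08,"ax":0,"ay":0,"az":0,"hand":18}]}}

```text
clock: 21.2
eef_pos: [547.2, 193.0, 135.9]
tcp_rot: [-3.141, -0.0, 2.845]
contact_force: [-0.9, -2.7, -2.4]
opening: 0.272
grasp_force: 21.4
```

```bash
python3 st2.py
```

```text
p [547.2 193.  135.9] along 57.6392745852844 F [-0.9 -2.7 -2.4] Ftool [ 0.  -2.8  2.4] T [-0.59  0.05  0.  ] rot [-3.141 -0.     2.845]
```

Request:
{"fn": "drive_tool", "kwargs": {"plan": [{"x":0,"y":0.0,"z":0.04,"ax":0,"ay":0,"az":0,"hand":18},{"x":0,"y":0.0,"z":0.08,"ax":0,"ay":0,"az":0,"hand":18},{"x":0,"y":0.0,"z":0.12,"ax":0,"ay":0,"az":0,"hand":18},{"x":0,"y":0.0,"z":0.16,"ax":0,"ay":0,"az":0,"hand":18},{"x":0,"y":0.0,"z":0.18,"ax":0,"ay":0,"az":0,"hand":18},{"x":0,"y":0.0,"z":0.2,"ax":0,"ay":0,"az":0,"hand":18},{"x":0,"y":0.0,"z":0.2,"ax":0,"ay":0,"az":0,"hand":18}]}}

```text
clock: 21.9
eef_pos: [547.3, 193.0, 125.9]
tcp_rot: [-3.142, -0.0, 2.845]
contact_force: [0.8, -3.0, -1.8]
opening: 0.273
grasp_force: 21.2
```

```bash
python3 st2.py
```

```text
p [547.3 193.  125.9] along 57.65906002921171 F [ 0.8 -3.  -1.8] Ftool [-1.7 -2.7  1.8] T [-0.53 -0.01  0.02] rot [-3.142 -0.     2.845]
```

Request:
{"fn": "drive_tool", "kwargs": {"plan": [{"x":0,"y":0.0,"z":0.02,"ax":0,"ay":0,"az":0,"hand":18},{"x":0,"y":0.0,"z":0.03,"ax":0,"ay":0,"az":0,"hand":18},{"x":0,"y":0.0,"z":0.03,"ax":0,"ay":0,"az":0,"hand":18}]}}

```text
clock: 22.2
eef_pos: [547.7, 193.2, 125.3]
tcp_rot: [3.141, 0.001, 2.845]
contact_force: [-1.8, -3.7, 5.5]
opening: 0.271
grasp_force: 22.2
```

Request:
{"fn": "drive_tool", "kwargs": {"plan": [{"x":0,"y":0.0,"z":0,"ax":0,"ay":0,"az":0,"hand":26},{"x":0,"y":0.0,"z":0,"ax":0,"ay":0,"az":0,"hand":34},{"x":0,"y":0.0,"z":0,"ax":0,"ay":0,"az":0,"hand":44},{"x":0,"y":0.0,"z":0,"ax":0,"ay":0,"az":0,"hand":50},{"x":0,"y":0.0,"z":-0.4,"ax":0,"ay":0,"az":0,"hand":50},{"x":0,"y":0.0,"z":-1.0,"ax":0,"ay":0,"az":0,"hand":50},{"x":0,"y":0.0,"z":-1.8,"ax":0,"ay":0,"az":0,"hand":50},{"x":0,"y":0.0,"z":-2.4,"ax":0,"ay":0,"az":0,"hand":50}]}}

```text
clock: 23.0
eef_pos: [547.7, 193.3, 246.7]
tcp_rot: [3.141, 0.001, 2.846]
contact_force: [0.2, -0.6, 0.3]
opening: 0.59
grasp_force: 0.0
```

Request:
{"fn": "drive_tool", "kwargs": {"plan": [{"x":-0.5,"y":0.5,"z":-0.5,"ax":0,"ay":0,"az":0,"hand":50},{"x":-1.2,"y":1.2,"z":-1,"ax":0,"ay":0,"az":0,"hand":50},{"x":-1.2,"y":2.0,"z":-1.6,"ax":0,"ay":0,"az":0,"hand":50},{"x":-1.2,"y":2.6,"z":-1.6,"ax":0,"ay":0,"az":0,"hand":50},{"x":-1.2,"y":2.6,"z":-1.6,"ax":0,"ay":0,"az":0,"hand":50},{"x":-1.2,"y":2.6,"z":-1.6,"ax":0,"ay":0,"az":0,"hand":50}]}}

```text
clock: 23.6
eef_pos: [642.3, 300.2, 323.7]
tcp_rot: [-3.141, -0.001, 2.847]
contact_force: [0.2, -0.1, 0.5]
opening: 0.578
grasp_force: 0.0
```

```bash
python3 st2.py; python3 -c "
from knob import *
print(knob('9',[547.5,193,142]))"
```

```text
p [642.3 300.2 323.7] along 188.0297539688735 F [ 0.2 -0.1  0.5] Ftool [-0.2 -0.  -0.5] T [-0.04  0.04  0.  ] rot [-3.141e+00 -1.000e-03  2.847e+00]
scene [14 13  8 12 73] [419.2 142.4]
side [14 14 10 10 56] [277.7 120.9]
(array([546.35120981, 190.78556851, 140.91298933]), np.float64(2.004253131534636))
```

The pin bottomed at exactly 30 mm drop. With the pin released and the hand clear, the knob measures about 141 mm high against 142 expected when home.

```bash
python3 -c "
from rig import r
print(r.sign_off())"
```

```text
the job is handed in; nothing more can be done
None
```

I stood the pin in the bush and let it go, took it again by the knob and pushed the slide about 58 mm back, and the pin dropped home (30 mm drop, bottom felt); I released it, moved the arm clear and handed the job in at about 24 s, with no verdict shown and the bystanders not re-checked by camera afterwards.

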